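Clip the kitchen timer onto the recipe stand

ROBOT

A 6-joint arm with a two-finger parallel gripper is mounted at the origin on a cart in front of the work surface, level with it; the furniture and walls round the work are solid. World frame = base frame: x ahead of the robot, y to its left, z up, the work surface at z = 0. Lengths are in mm, angles in rad, forces in N, time in s.
With the tool pointing down it reaches from about 425 to 1125 mm from the base axis. Payload 14.9 kg.
Tool frame: the origin (TCP) lies midway between the tips of the shut fingers; the grasp point (between the pads) lies 19 mm behind it; z points along the fingers, y is the line along which they close (so a half turn about z gives the same grasp; the last joint's range is limited). The gripper opens to 91 mm and grips with 3 to 60 N. Pads are 32 mm wide; open, the fingers measure 118 mm over their backs; the gripper's body (76 mm by 178 mm) begins 60 mm behind the grasp point.
Start: joints at [1.291, 0.379, 1.734, -0, 1.028, -0.033], TCP at [171.018, 678.801, 213.932] pointing down, gripper open.
Joint ranges: [-2.77, 2.77], [-0.74, 2.19], [0, 2.66], [-1.06, 4.2], [0.31, 2.87], [-3.08, 3.08]. Speed limits (rad/s): [1.89, 1.89, 2.39, 3.14, 3.14, 3.14].

INTERFACE

Orientations are given as a unit quaternion [w, x, y, z].
In Python, from station import monitor, viewer, workorder gives the robot as it stands. The module is installed in compiled form; this text tells all that it offers.
- The arm moves only by the shell command python3 -m jog 'ROWS' [OPENING] [FORCE]. ROWS is a JSON object of lists of equal length, an entry for each row: "linear": the shift along the tool's x, y, z normalised to -1 to 1, where 1 is 0.1 m, a list of three; "angular": the turn, a rotation vector about the tool's x, y, z normalised to -1 to 1, where 1 is pi/4 rad, a list of three. A call has 1 to 12 rows; each row shifts and turns the commanded pose from where the row before left it, along the tool's axes as they then stand; what a row does not reach is not made up. A row lasts 1/12 s, in which the tool goes at most 41.7 mm and 7.16 degrees, less where a joint would pass 70% of its speed; a pose out of reach is approached as far as the arm can. A call with a number of a shift or a turn outside -1 to 1 is refused whole. A call with a gripper value outside its range is refused whole. OPENING is the gripper's target within -1 to 1 (fully open at 1, half-way at 0, shut at -1), set as the call begins (- or left out, the last holds). The fingers move at their own pace and stop on an object; FORCE is the grip in N (left out, the last holds). Time passes only in rows, so rows that do not move let the fingers close. It gives the time, the measured TCP pose, the force, the opening and the grip force at its end, in the units of the state.
- monitor.state(): the state, without advancing time (a new reading comes with each control period).
- viewer.snapshot(name): name is "side" or "top" or "wrist"; returns a dict with "image" (480x640x3 uint8, red, green, blue), "fx", "fy", "cx", "cy" (pixels), "camera_from_world" (4x4, takes a point from world to camera coordinates). Camera axes: x right, y down, z forward; pixel columns grow to the right and rows downward; lengths in mm; the calibration is good to about 2 mm. A picture is of the moment at which its call begins. There is no depth.
- workorder.job_done(): hands the job in; it is judged then, once.
The state is a dict: "time": time; "q": joint angles; "qvel": joint speeds; "joint_torque": joint torques, N m; "tcp_pos": TCP position; "orientation": TCP orientation; "contact_force": force on the tool from outside, world axes, zero at the start; "ft_torque": the same for the moment, N m; "width": opening from 0.0 (shut) to 1.0 (fully open); "grasp_force": force on a finger pad.
Only numpy, scipy, OpenCV 4.12 (cv2) and the standard library are available. Lean on these libraries where they do the work, as an engineer would, in place of code of your own. Each camera call takes 0.05 s, during which the arm holds its last target. There are 200 camera calls.

TASK

Clip the red clip-on kitchen timer onto the steel wing at the left side of the recipe stand, about halfway up the wing, level, and with the dial facing the front like the recipe card. Squeeze its handles to open the jaws, slide it on from the wing's free left edge until the edge has pushed the black start button deep in its mouth fully in, keep following up as you let go slowly, so that the button stays in and the clip stays there. The stand is only standing loose: press gently, do not shove it away, and leave the things around alone.

Things in the scene. Friction and masses are not known exactly. Their poses are not given: they have to be found in the camera images.
- clip: Red clip-on timer, a sprung clamp like a big clothes peg, 36 mm tall, about 90 g, lying with its hinge axis upright. Origin: on the hinge axis, at the underside. z up along the hinge, x from the hinge to the jaws. This is the half on the -y side, which bears the dial; the +y half turns about z. Shut, the halves mirror each other in the plane y = 0; open by q, their mid-plane is turned +q/2 about z from x.
- clip_handles (a point): point between the two flat handles, 48 mm behind the hinge, mid-height. Grip them from above, across y. Shut: 58 mm over their backs (65 at the free ends). Squeezed to the stop (6 N to start, 11 N at the stop, 25 N is safe and steady): 34 mm, backs parallel, 30 mm long, centred 51 mm behind. As they are let out, they draw the clip back 3 to 4 mm unless the hand follows.
- clip_jaw (a joint): opening of the clip, rad: 0 shut, 0.5 fully open (stop); a spring shuts it; about 0.16 when it clamps the wing. The jaws reach 42 mm from the hinge; rubber pads inside them, 34 to 42 mm from the hinge, meet when shut and are about 20 mm apart when fully open.
- clip_button (a joint): black start button in the clip's mouth, m: 0 out, 0.006 fully in. Out, its face lies 18 mm in front of the hinge axis, at mid-height; it takes 1 to 2.2 N, and just behind it comes a solid stop.
- dial (a point): middle of the timer's face: a white disc 34 mm across and 11 mm thick on the outer (-y) side of the clip
- stand: recipe stand, standing loose, 1.6 kg, slides when pushed with about 8 N or more. Dark wooden foot 110 x 200 x 14 mm (x, y, z); upright wooden panel 12 mm thick in the plane x = 0, from y = -100 to +60 mm, up to z = 162 mm, recipe card on its front. Origin: centre of the foot's underside; front faces -x, z up, y to its left seen from the robot.
- wing_root (a point): where the steel wing leaves the panel's left end: y = 60 mm, z = 90 mm in the stand. The wing is a plate 6 mm thick in the plane x = 0, 40 to 140 mm above the worktop. Its free upright edge lies 50 to 80 mm further along +y: it is pulled out differently each time, not reported, so find it by touch or sight. It slides in only under more than 15 N.
- glass: drinking glass 80 mm wide, 91 mm tall, bystander; origin under its centre
- jam_jar: jam jar 60 mm wide, 99 mm tall, bystander; origin under its centre
- lemon: lemon, about 70 x 53 x 51 mm, bystander; origin under its centre
- herb_jar: small herb jar with green cap, 39 mm wide, 83 mm tall, bystander; origin under its centre

How it is judged:
By the outcome, as a careful person would: the job done as asked, in the order asked, and still so for the second after the job is handed in, with the robot touching nothing.
It also fails if it takes over 48 s, if anything falls off the work surface, if the arm or the gripper's body presses on something with over 40 N, if the wrist force passes 120 N, or if a joint passes its speed limit or range.

## Working session

There is one attempt and no reset: what is moved stays moved. The work goes in short steps, Python scripts to look and compute and a shell command to move; the robot and the scene stay as the last step left them, time stands still between calls to the robot, and variables do not carry over. Pictures are saved under pics/ and viewed, at most 10 in all, crops included, and the job is handed in when it is done.

```bash
mkdir -p pics; cat > h.py <<'E'
from station import monitor, viewer, workorder
import numpy as np, cv2
from scipy.spatial.transform import Rotation as R
def snap(n,f=None):
    s=viewer.snapshot(n)
    if f: cv2.imwrite('pics/'+f,s['image'][:,:,::-1])
    return s
def ray(s,u,v):
    T=np.array(s['camera_from_world']);Rm=T[:3,:3];c=-Rm.T@T[:3,3]
    d=Rm.T@np.array([(u-s['cx'])/s['fx'],(v-s['cy'])/s['fy'],1]);return c,d
def at(s,u,v,z=None,ax=2):
    c,d=ray(s,u,v);return c+d*(z-c[ax])/d[ax]
def proj(s,p):
    T=np.array(s['camera_from_world']);q=T[:3,:3]@np.array(p)+T[:3,3]
    return np.array([s['fx']*q[0]/q[2]+s['cx'],s['fy']*q[1]/q[2]+s['cy']])
def tri(s1,p1,s2,p2):
    c1,d1=ray(s1,*p1);c2,d2=ray(s2,*p2)
    t=np.linalg.lstsq(np.c_[d1,-d2],c2-c1,rcond=None)[0]
    a=c1+d1*t[0];b=c2+d2*t[1];return (a+b)/2,np.linalg.norm(a-b)
E
python3 - <<'E'
from h import *
import pickle
S={n:snap(n,n+'0.png') for n in('top','side')}
pickle.dump(S,open('s0.pkl','wb'))
for n in S:
    T=np.array(S[n]['camera_from_world']);print(n,-T[:3,:3].T@T[:3,3],T[2,:3],S[n]['fx'])
st=monitor.state();print(st['tcp_pos'],st['orientation'],st['time'],R.from_quat(np.roll(st['orientation'],-1)).as_matrix().round(3))
E
```

```text
top [ 377.39746941   46.98110954 1308.64593162] [ 0.12465211  0.00469924 -0.99218938] 518.28491548055
side [ 121.32827402 -825.52069481  698.07522012] [ 0.36214936  0.77013548 -0.52510873] 556.2001884499222
[170.91183242 678.46241058 213.3837584 ] [-7.34795538e-05  1.23071871e-01  9.92397648e-01 -4.66584196e-04] 0.1 [[-0.97   0.244 -0.   ]
 [ 0.244  0.97  -0.001]
 [ 0.    -0.001 -1.   ]]
```

View pics/top0.png

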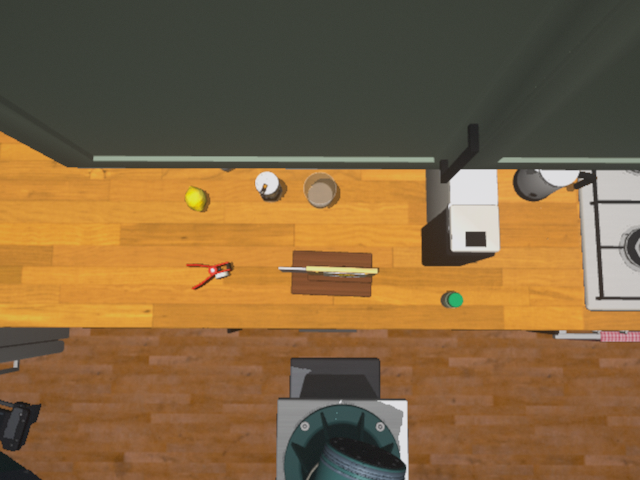

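View pics/side0.png

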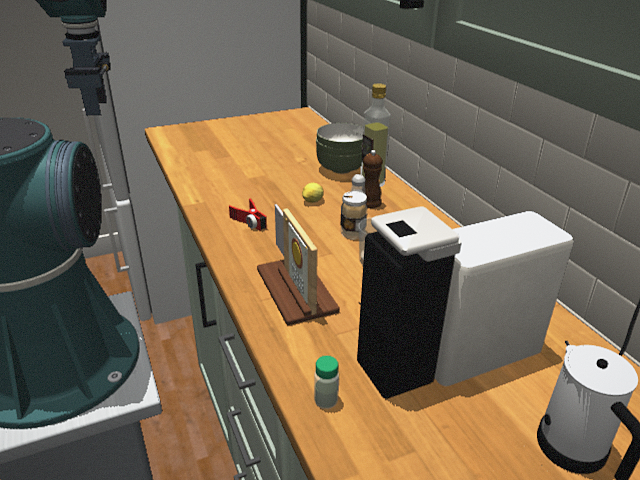

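The top view shows the clip at (212,270) with its jaws pointing right, toward the wing tip at (279,268). The stand foot is centred at about (331,273). I'll zoom in on these.

```bash
python3 - <<'E'
import cv2,numpy as np
t=cv2.imread('pics/top0.png');s=cv2.imread('pics/side0.png')
a=cv2.resize(t[245:301,180:380],(800,224),interpolation=cv2.INTER_CUBIC)
b=cv2.resize(s[190:330,222:345],None,fx=2.6,fy=2.6,interpolation=cv2.INTER_CUBIC)
c=cv2.resize(t[255:295,180:240],None,fx=8,fy=8,interpolation=cv2.INTER_CUBIC)
o=np.zeros((600,800,3),np.uint8);o[:224]=a;o[230:230+b.shape[0],:b.shape[1]]=b;o[230:230+c.shape[0],320:320+c.shape[1]]=c
cv2.imwrite('pics/z.png',o);print(b.shape)
E
```

```text
(364, 320, 3)
```

View pics/z.png

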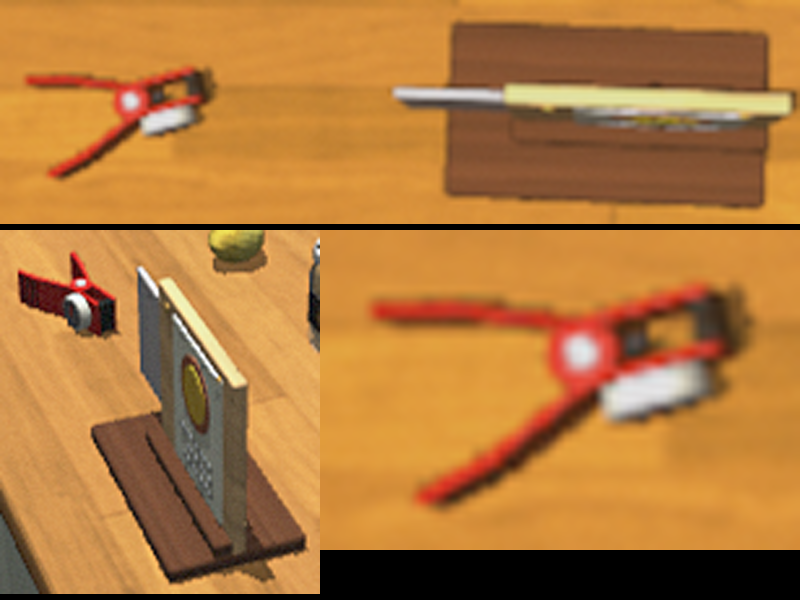

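```bash
python3 - <<'E'
from h import *
import pickle
S=pickle.load(open('s0.pkl','rb'));T=S['top'];D=S['side']
q=lambda x,y:(180+(x-.5)/4-.4,245+(y-.5)/4-.4)
r=lambda x,y:(180+(x-320)/8-.45,255+(y-230)/8-.45)
F=[at(T,*q(*p),14) for p in((452,22),(768,34),(763,207),(446,193))]
print('foot',np.round(F),np.mean(F,0))
d=(F[1]-F[0]+F[2]-F[3]);print('yaw of stand -y',np.degrees(np.arctan2(d[0],-d[1])))
for p in((504,84),(504,105),(795,93),(792,112)): print('panel',at(T,*q(*p),162))
for p in((393,88),(395,101),(504,91),(504,104)): print('wing',at(T,*q(*p),140))
for n,p in dict(hinge=(580,352),h1=(375,310),h2=(425,495),j1=(718,288),j2=(725,352),dial=(660,388)).items(): print(n,at(T,*r(*p),36))
# side wing tip top: crop px (139,268)
sp=lambda x,y:(222+x/2.6,190+(y-230)/2.6)
print(tri(T,q(394,95),D,sp(140,267)), tri(T,r(580,352),D,sp(78,285)))
for n,z in dict(glass=(321,190),jar=(268,185)).items(): print(n,at(T,*z,95))
print('lemon',at(T,196,198,30))
E
```

```text
foot [[514. 124.  14.]
 [508. -74.  14.]
 [400. -70.  14.]
 [407. 127.  14.]] [457.42084695  26.83671311  14.        ]
yaw of stand -y -2.0360165668442507
panel [464.33150006  86.34462191 162.        ]
panel [452.69124136  86.23456657 162.        ]
panel [460.21676887 -74.78348371 162.        ]
panel [449.69107814 -73.04112574 162.        ]
wing [463.39648426 149.76830112 140.        ]
wing [456.05721083 148.52088916 140.        ]
wing [462.0415854   87.06244525 140.        ]
wing [454.70011042  86.99303369 140.        ]
hinge [461.98337426 320.34040119  36.        ]
h1 [474.57374439 383.91441908  36.        ]
h2 [417.9281364 366.4292746  36.       ]
j1 [481.93349297 278.4385222   36.        ]
j2 [462.22708592 275.73744443  36.        ]
dial [451.05921764 295.40359686  36.        ]
(array([461.29070093, 148.80105282, 137.66635398]), np.float64(3.5357546709588434)) (array([462.03388743, 321.32395742,  31.73977432]), np.float64(0.48501695422525876))
glass [650.2205548   53.25820927  95.        ]
jar [661.81433845 180.1555052   95.        ]
lemon [642.79038862 367.79337182  30.        ]
```

The zoomed view puts the clip hinge at (462,320), with its axis about 15° off the −y direction and the dial facing the robot. The wing edge is at y≈149, x≈460, and the stand is yawed about −1.7°. I'll move above the handles.

```bash
python3 -m jog '{"linear":[[-0.287,-0.194,0],[-0.287,-0.194,0],[-0.287,-0.194,0],[-0.287,-0.194,0],[-0.287,-0.194,0],[-0.287,-0.194,0],[-0.287,-0.194,0],[-0.287,-0.194,0],[-0.287,-0.194,0],[-0.287,-0.194,0],[-0.287,-0.194,0],[-0.287,-0.194,0]],"angular":[[0,0,0],[0,0,0],[0,0,0],[0,0,0],[0,0,0],[0,0,0],[0,0,0],[0,0,0],[0,0,0],[0,0,0],[0,0,0],[0,0,0]]}' 1 25
python3 -m jog '{"linear":[[0,0,0],[0,0,0],[0,0,0],[0,0,0],[0,0,0],[0,0,0],[0,0,0],[0,0,0],[0,0,0],[0,0,0]],"angular":[[0,0,0.15],[0,0,0.15],[0,0,0.15],[0,0,0.15],[0,0,0.15],[0,0,0.15],[0,0,0.15],[0,0,0.15],[0,0,0.14],[0,0,0]]}'
python3 - <<'E'
from h import *
import pickle
s=snap('wrist','w1.png');t=snap('top');pickle.dump(s,open('s1.pkl','wb'))
T=np.array(s['camera_from_world']);print(-T[:3,:3].T@T[:3,3],T[2,:3],s['fx'])
st=monitor.state();print(st['tcp_pos'],st['time'],R.from_quat(np.roll(st['orientation'],-1)).as_matrix().round(3))
E
```

```text
time: 1.1
tcp_pos: [448.9, 367.4, 213.8]
orientation: [-0.0, 0.123, 0.992, -0.0]
contact_force: [0.2, 0.5, -0.2]
width: 0.998
grasp_force: 0.0
time: 1.93
tcp_pos: [448.0, 368.8, 213.7]
orientation: [-0.0, 0.607, 0.795, -0.0]
contact_force: [-0.7, -0.7, -0.6]
width: 0.998
grasp_force: 0.0
[426.45090157 450.32560021 385.15999664] [ 0.07653754 -0.28142476 -0.95652606] 429.9709096479683
[448.00552665 368.82910117 213.7708608 ] 2.0333 [[-0.272  0.962 -0.   ]
 [ 0.962  0.272 -0.   ]
 [-0.    -0.    -1.   ]]
```

View pics/w1.png

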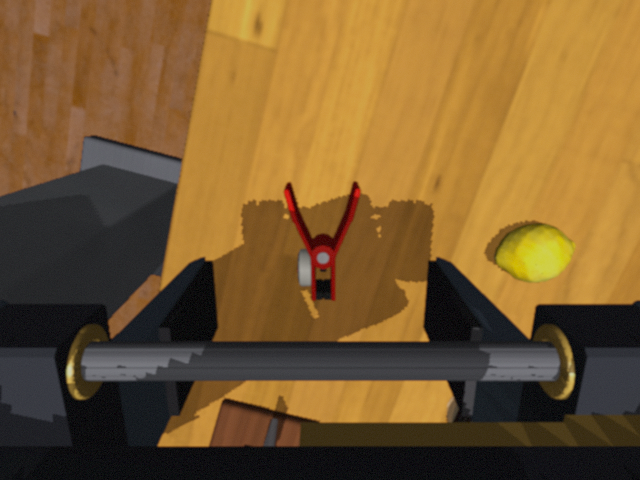

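The wrist view shows the handle ends at (289,185) and (357,185), the hinge at (322,258) and the jaws at about (323,297).

```bash
python3 - <<'E'
from h import *
import pickle
s=pickle.load(open('s1.pkl','rb'))
P={n:at(s,*p,36) for n,p in dict(h1=(289,185),h2=(357,185),hi=(322.5,258),j1=(315,298),j2=(333,298)).items()}
print({k:v.round(1) for k,v in P.items()})
hm=(P['h1']+P['h2'])/2;jm=(P['j1']+P['j2'])/2
for d in(P['hi']-hm,jm-P['hi'],jm-hm): print(np.linalg.norm(d),np.degrees(np.arctan2(d[0],-d[1])))
E
```

```text
{'h1': array([420.1, 375.4,  36. ]), 'h2': array([474.2, 390.2,  36. ]), 'hi': array([463.9, 320.7,  36. ]), 'j1': array([467.5, 282. ,  36. ]), 'j2': array([483. , 286.3,  36. ])}
64.36522137454072 15.009188867307966
38.27032771102359 17.383898395454306
102.61493600928625 15.894620507339436
```

```bash
python3 -m jog '{"linear":[[0,0.013,0.3],[0,0,0.35],[0,0,0.35],[0,0,0.35],[0,0,0.3],[0,0,0.2],[0,0,0.15],[0,0,0.08],[0,0,0]],"angular":[[0,0,0],[0,0,0],[0,0,0],[0,0,0],[0,0,0],[0,0,0],[0,0,0],[0,0,0],[0,0,0]]}'
python3 -m jog '{"linear":[[0,0,0],[0,0,0],[0,0,0],[0,0,0],[0,0,0],[0,0,0],[0,0,0],[0,0,0],[0,0,0],[0,0,0],[0,0,0],[0,0,0]],"angular":[[0,0,0],[0,0,0],[0,0,0],[0,0,0],[0,0,0],[0,0,0],[0,0,0],[0,0,0],[0,0,0],[0,0,0],[0,0,0],[0,0,0]]}' -1 25
```

```text
time: 2.78
tcp_pos: [448.5, 368.6, 4.4]
orientation: [-0.0, 0.604, 0.797, -0.001]
contact_force: [0.4, -0.1, 0.2]
width: 0.999
grasp_force: 0.0
time: 3.78
tcp_pos: [450.2, 370.0, 6.8]
orientation: [0.0, 0.605, 0.796, 0.001]
contact_force: [0.5, 1.3, 8.5]
width: 0.372
grasp_force: 25.0
```

```bash
python3 -m jog '{"linear":[[0,0,-0.06],[0,0,-0.12],[0,0,-0.2],[0,0,-0.2],[0,0,-0.12],[0,0,-0.02],[0,0,0],[0,0,0],[0,0,0],[0,0,0],[0,0,0]],"angular":[[0,0,0],[0,0,0],[0,0,0],[0,0,0],[0,0,0],[0,0,0.1],[0,0,0.1],[0,0,0.1],[0,0,0.095],[0,0,0],[0,0,0]]}'
python3 - <<'E'
from h import *
import pickle
s=snap('wrist');t=snap('top');d=snap('side');pickle.dump((s,t,d),open('s2.pkl','wb'))
st=monitor.state();print(st['tcp_pos'],st['time'],R.from_quat(np.roll(st['orientation'],-1)).as_matrix().round(3),st['contact_force'],st['width'])
z=lambda i,a,b,c,e,f:cv2.resize(i['image'][a:b,c:e,::-1],None,fx=f,fy=f,interpolation=cv2.INTER_CUBIC)
o=np.zeros((600,800,3),np.uint8)
for im,x,y in((z(s,180,480,180,440,1.5),0,0),(z(d,170,290,200,330,3),400,0),(z(t,240,300,190,390,3),0,410)):
    h,w=im.shape[:2];h=min(h,600-y);w=min(w,800-x);o[y:y+h,x:x+w]=im[:h,:w]
cv2.imwrite('pics/z2.png',o)
E
```

```text
time: 4.7
tcp_pos: [449.3, 369.2, 78.3]
orientation: [0.0, 0.72, 0.694, 0.0]
contact_force: [0.1, 0.3, -0.9]
width: 0.364
grasp_force: 25.0
[449.33392139 369.24591894  78.04439287] 4.85 [[ 0.037  0.999 -0.   ]
 [ 0.999 -0.037 -0.   ]
 [-0.    -0.    -1.   ]] [-0.08879124 -0.56661718 -1.01389063] 0.3653373737623028
```

View pics/z2.png

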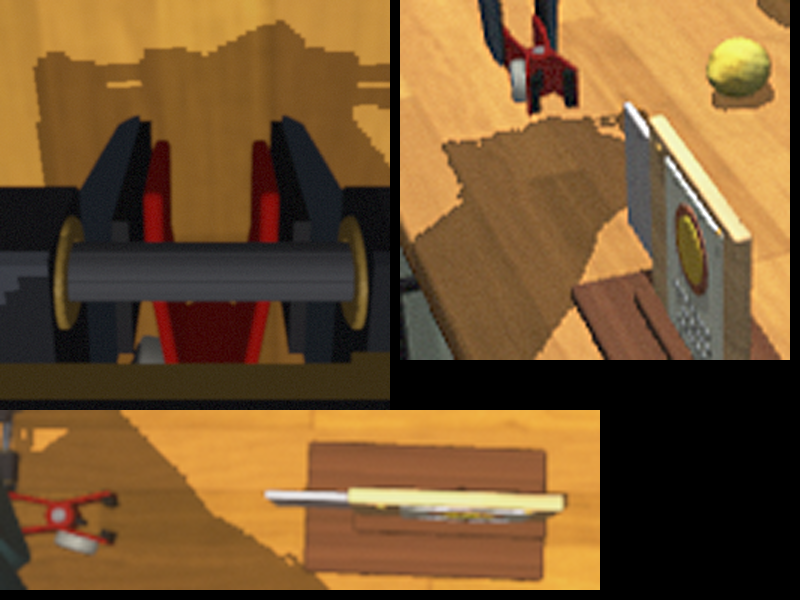

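```bash
python3 - <<'E'
from h import *
import pickle
s,t,d=pickle.load(open('s2.pkl','rb'))
q=lambda x,y:(190+x/3-.33,240+(y-410)/3-.33)
for n,p,z in(('hinge',(60,514),107),('j1',(112,498),107),('j2',(110,541),107),('wingtip',(266,496),140),('wingtip2',(266,490),140),('w3',(266,501),140),('wroot',(349,497),140),('hndl1',(12,495),107),('h2',(8,527),107)): print(n,at(t,*q(*p),z).round(1))
e=lambda x,y:(200+(x-400)/3-.33,170+y/3-.33)
print(tri(t,q(60,514),d,e(540,50)))
print('wingtop side/top',tri(t,q(266,496),d,e(630,107)))
E
```

```text
hinge [446.7 310.3 107. ]
j1 [459.3 270.4 107. ]
j2 [426.1 271.  107. ]
wingtip [459.2 148.3 140. ]
wingtip2 [463.7 148.4 140. ]
w3 [455.4 148.3 140. ]
wroot [458.8  85.8 140. ]
hndl1 [461.2 348.  107. ]
h2 [436.5 350.2 107. ]
(array([447.37356746, 310.02789157, 107.2353088 ]), np.float64(1.4178941761428023))
wingtop side/top (array([461.60229411, 148.0540728 , 135.30426709]), np.float64(4.365691812996376))
```

```bash
python3 -m jog '{"linear":[[-0.15,0.05,0],[-0.25,0.06,0],[-0.25,0.06,0],[-0.25,0,0],[-0.15,0,0],[0,0,0],[0,0,0],[0,0,0]],"angular":[[0,0,0],[0,0,0],[0,0,0],[0,0,0],[0,0,0],[0,0,0],[0,0,0],[0,0,0]]}'
python3 - <<'E'
from h import *
import pickle
s=snap('wrist');t=snap('top');d=snap('side');pickle.dump((s,t,d),open('s3.pkl','wb'))
st=monitor.state();print(st['tcp_pos'],st['time'],st['contact_force'],st['width'])
z=lambda i,a,b,c,e,f:cv2.resize(i['image'][a:b,c:e,::-1],None,fx=f,fy=f,interpolation=cv2.INTER_CUBIC)
o=np.zeros((600,800,3),np.uint8)
for im,x,y in((z(d,170,290,200,330,3),0,0),(z(t,245,295,230,330,8),0,240),(z(s,240,440,180,440,1.5),400,0)):
    h,w=im.shape[:2];h=min(h,600-y);w=min(w,800-x);o[y:y+h,x:x+w]=im[:h,:w]
cv2.imwrite('pics/z3.png',o)
E
```

```text
time: 5.52
tcp_pos: [462.6, 264.4, 78.1]
orientation: [0.0, 0.72, 0.693, 0.0]
contact_force: [0.1, 1.4, -1.2]
width: 0.364
grasp_force: 25.0
[462.36480247 264.51689956  77.98412283] 5.6667 [-0.06969228  0.15956635 -0.7312121 ] 0.36905374090782345
```

View pics/z3.png

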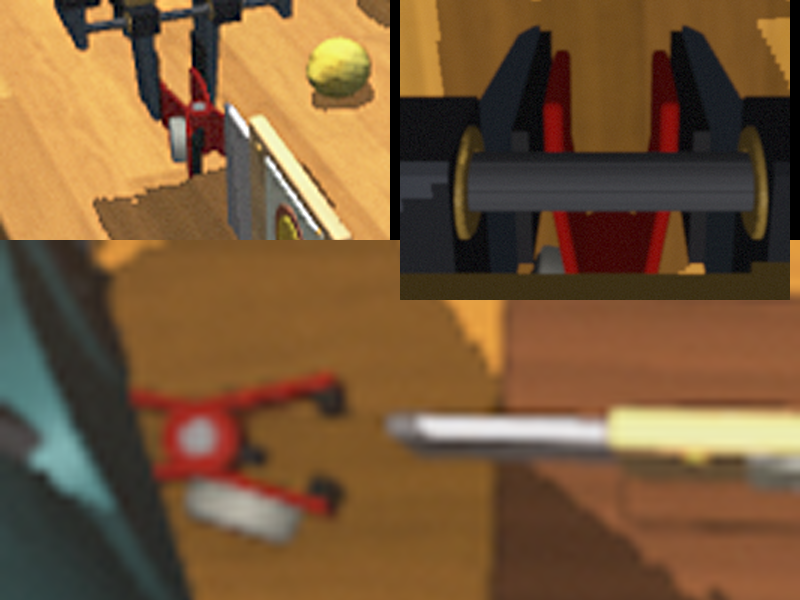

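The jaws are just short of the wing. The hinge is at (200,436) in the crop, the pads at (330,396) and (328,492), and the wing's top edge at about (390,427).

```bash
python3 - <<'E'
from h import *
import pickle
s,t,d=pickle.load(open('s3.pkl','rb'))
q=lambda x,y:(230+x/8-.44,245+(y-240)/8-.44)
for n,p,z in(('hinge',(200,436),107),('p1',(332,396),107),('p2',(330,493),107),('tipa',(390,413),140),('tipb',(390,440),140),('roota',(608,416),140),('rootb',(608,446),140),('rootpanel a',(610,408),162),('b',(610,436),162)): print(n,at(t,*q(*p),z).round(1))
E
```

```text
hinge [459.5 206.4 107. ]
p1 [471.4 168.3 107. ]
p2 [443.2 168.3 107. ]
tipa [464.1 148.5 140. ]
tipb [456.4 148.3 140. ]
roota [463.5  86.9 140. ]
rootb [455.1  86.8 140. ]
rootpanel a [464.1  85.6 162. ]
b [456.4  85.5 162. ]
```

```bash
python3 -m jog '{"linear":[[-0.05,0.01,0],[-0.06,0.005,0],[-0.06,0.004,0],[-0.06,0.002,0],[-0.06,0.002,0],[-0.05,0,0],[0,0,0],[0,0,0]],"angular":[[0,0,0],[0,0,0],[0,0,0],[0,0,0],[0,0,0],[0,0,0],[0,0,0],[0,0,0]]}'
python3 -m jog '{"linear":[[-0.02,0.001,0],[-0.02,0.001,0],[0,0,0],[0,0,0]],"angular":[[0,0,0],[0,0,0],[0,0,0],[0,0,0]]}'
python3 -c "
from h import *
print(monitor.state()['contact_force'])"
```

```text
time: 6.33
tcp_pos: [463.3, 229.3, 78.0]
orientation: [-0.0, 0.721, 0.693, 0.0]
contact_force: [-0.1, 0.8, -2.2]
width: 0.368
grasp_force: 25.0
time: 6.67
tcp_pos: [463.3, 225.6, 77.9]
orientation: [0.0, 0.721, 0.693, 0.0]
contact_force: [0.0, -0.1, -1.3]
width: 0.368
grasp_force: 25.0
[ 0.00178001 -0.07963289 -1.29378692]
```

```bash
python3 -m jog '{"linear":[[-0.02,0.0,0],[0,0,0],[0,0,0]],"angular":[[0,0,0],[0,0,0],[0,0,0]]}' | grep -E "pos|cont"
python3 -m jog '{"linear":[[-0.01,0.001,0],[-0.01,0,0],[0,0,0],[0,0,0]],"angular":[[0,0,0],[0,0,0],[0,0,0],[0,0,0]]}'| grep -E "pos|cont"
python3 -m jog '{"linear":[[-0.01,0.001,0],[0,0,0],[0,0,0]],"angular":[[0,0,0],[0,0,0],[0,0,0]]}'| grep -E "pos|cont"
python3 -m jog '{"linear":[[-0.01,0.0,0],[0,0,0],[0,0,0]],"angular":[[0,0,0],[0,0,0],[0,0,0]]}'| grep -E "pos|cont"
```

```text
tcp_pos: [463.2, 223.6, 77.9]
contact_force: [-0.5, 0.5, -1.1]
tcp_pos: [463.1, 221.6, 77.9]
contact_force: [-2.3, 0.6, -0.2]
tcp_pos: [463.0, 220.6, 77.8]
contact_force: [-4.2, 3.0, 0.2]
tcp_pos: [462.9, 219.6, 77.8]
contact_force: [-4.5, 3.5, -0.7]
```

```bash
python3 -m jog '{"linear":[[0,-0.01,0],[0,0,0],[0,0,0]],"angular":[[0,0,0],[0,0,0],[0,0,0]]}' | grep -E "pos|cont"
python3 -m jog '{"linear":[[0,-0.01,0],[0,0,0],[0,0,0]],"angular":[[0,0,0],[0,0,0],[0,0,0]]}' | grep -E "pos|cont"
python3 - <<'E'
from h import *
import pickle
s=snap('top');d=snap('side');pickle.dump((s,d),open('s4.pkl','wb'))
st=monitor.state();print(st['contact_force'],st['ft_torque'])
z=lambda i,a,b,c,e,f:cv2.resize(i['image'][a:b,c:e,::-1],None,fx=f,fy=f,interpolation=cv2.INTER_CUBIC)
o=np.zeros((600,800,3),np.uint8)
for im,x,y in((z(d,180,260,220,320,3),0,0),(z(s,250,295,240,340,8),0,240)):
    h,w=im.shape[:2];h=min(h,600-y);w=min(w,800-x);o[y:y+h,x:x+w]=im[:h,:w]
cv2.imwrite('pics/z4.png',o)
E
```

```text
tcp_pos: [462.5, 219.6, 78.0]
contact_force: [-1.3, 1.0, -2.0]
tcp_pos: [461.4, 219.7, 78.0]
contact_force: [0.5, -0.2, -0.2]
[-0.60536097 -0.02945565 -0.39936522] [-0.06655138  0.04040245 -0.03083481]
```

View pics/z4.png

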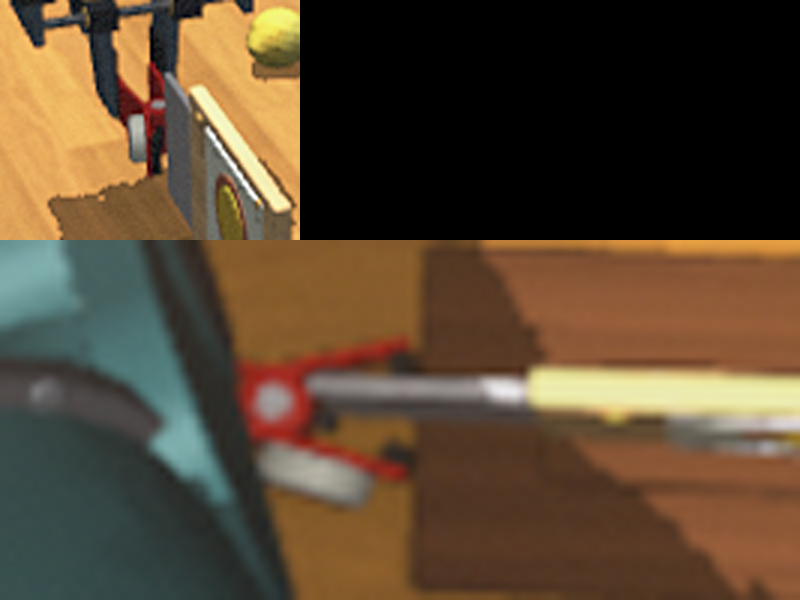

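The wing edge is now in the mouth, with the wing tip top at (305,388) and the hinge at (271,402) in the crop. I'll compute the remaining gap.

```bash
python3 - <<'E'
from h import *
import pickle
t,d=pickle.load(open('s4.pkl','rb'))
q=lambda x,y:(240+x/8-.44,250+(y-240)/8-.44)
for n,p,z in(('hinge',(271,402),107),('p1',(402,361),107),('p2',(398,455),107),('tip',(306,387),140),('root',(525,390),140),('panel',(530,386),162)): print(n,at(t,*q(*p),z).round(1))
E
```

```text
hinge [458.  162.5 107. ]
p1 [470.1 124.7 107. ]
p2 [442.9 125.4 107. ]
tip [460.1 149.5 140. ]
root [459.6  87.7 140. ]
panel [459.2  85.6 162. ]
```

```bash
for i in 1; do
python3 -m jog '{"linear":[[-0.01,0,0],[0,0,0],[0,0,0]],"angular":[[0,0,0],[0,0,0],[0,0,0]]}' | grep -E "pos|cont"
python3 -m jog '{"linear":[[-0.01,0,0],[0,0,0],[0,0,0]],"angular":[[0,0,0],[0,0,0],[0,0,0]]}' | grep -E "pos|cont"; done
python3 - <<'E'
from h import *
f=[]
for _ in range(6):
    snap('side'); f.append(monitor.state()['contact_force'])
print(np.mean(f,0),np.std(f,0))
E
```

```text
tcp_pos: [461.4, 219.0, 78.1]
contact_force: [-0.2, 4.4, -0.5]
tcp_pos: [461.7, 218.3, 78.2]
contact_force: [-0.4, 9.2, -2.0]
[ 0.03822618  7.90592996 -1.501164  ] [0.29305978 0.66523379 0.4521073 ]
```

```bash
cat > m.py <<'E'
from h import *
f=[];
for _ in range(8):
    snap('side'); st=monitor.state(); f.append(np.r_[st['contact_force'],st['tcp_pos']])
print(np.mean(f,0).round(2),st['time'])
E
python3 -m jog '{"linear":[[0.02,0,0],[0,0,0],[0,0,0]],"angular":[[0,0,0],[0,0,0],[0,0,0]]}' >/dev/null; python3 m.py
python3 -m jog '{"linear":[[0.02,0,0],[0,0,0],[0,0,0]],"angular":[[0,0,0],[0,0,0],[0,0,0]]}' >/dev/null; python3 m.py
python3 -m jog '{"linear":[[0.03,0,0],[0,0,0],[0,0,0]],"angular":[[0,0,0],[0,0,0],[0,0,0]]}' >/dev/null; python3 m.py
python3 -m jog '{"linear":[[0.03,0,0],[0.03,0,0],[0,0,0],[0,0,0]],"angular":[[0,0,0],[0,0,0],[0,0,0],[0,0,0]]}' >/dev/null; python3 m.py
```

```text
[ 2.7000e-01 -1.1000e-01 -9.8000e-01  4.6124e+02  2.1958e+02  7.7890e+01] 9.8
[ 4.0000e-02 -0.0000e+00 -9.4000e-01  4.6136e+02  2.2169e+02  7.7930e+01] 10.45
[-1.6000e-01 -7.0000e-02 -9.4000e-01  4.6146e+02  2.2470e+02  7.7930e+01] 11.1
[ 1.2000e-01  1.5000e-01 -6.6000e-01  4.6169e+02  2.3068e+02  7.7920e+01] 11.8333
```

The hard stop at TCP y≈219 came with no button force before it. The wing must have passed beside the button, which leans to the dial side while the clip is open. I'll back out, shift toward +x and probe again.

```bash
sed -i 's/range(8)/range(4)/' m.py
python3 -m jog '{"linear":[[0,0.02,0],[0,0.02,0],[-0.03,0.001,0],[-0.03,0.001,0],[0,0,0],[0,0,0]],"angular":[[0,0,0],[0,0,0],[0,0,0],[0,0,0],[0,0,0],[0,0,0]]}' >/dev/null; python3 m.py
python3 -m jog '{"linear":[[-0.01,0,0],[0,0,0]],"angular":[[0,0,0],[0,0,0]]}' >/dev/null; python3 m.py
python3 -m jog '{"linear":[[-0.01,0,0],[0,0,0]],"angular":[[0,0,0],[0,0,0]]}' >/dev/null; python3 m.py
python3 -m jog '{"linear":[[-0.01,0,0],[0,0,0]],"angular":[[0,0,0],[0,0,0]]}' >/dev/null; python3 m.py
```

```text
[ 2.3000e-01  7.0000e-01 -1.4200e+00  4.6573e+02  2.2453e+02  7.7970e+01] 12.5333
[-4.4000e-01  1.5000e+00 -5.5000e-01  4.6558e+02  2.2353e+02  7.7930e+01] 12.9
[-8.4000e-01  2.1900e+00 -3.6000e-01  4.6551e+02  2.2249e+02  7.7900e+01] 13.2667
[-1.6300e+00  2.0400e+00 -4.3000e-01  4.6552e+02  2.2148e+02  7.7920e+01] 13.6333
```

```bash

python3 -m jog '{"linear":[[-0.01,-0.003,0],[0,0,0]],"angular":[[0,0,0],[0,0,0]]}' >/dev/null; python3 m.py
python3 -m jog '{"linear":[[-0.01,-0.003,0],[0,0,0]],"angular":[[0,0,0],[0,0,0]]}' >/dev/null; python3 m.py
python3 -m jog '{"linear":[[-0.008,-0.003,0],[0,0,0]],"angular":[[0,0,0],[0,0,0]]}' >/dev/null; python3 m.py
```

```text
[ -1.67   2.34  -0.65 465.23 220.52  77.94] 14.0
[ -1.63   2.94  -1.   464.91 219.55  77.94] 14.3667
[ -0.95   4.86  -1.57 464.72 218.92  78.02] 14.7333
```

Button bottomed at the stop with about 5 N. Next I'll let go in small steps, following up each time.

```bash

python3 -m jog '{"linear":[[-0.003,0,0],[-0.003,0,0],[0,0,0]],"angular":[[0,0,0],[0,0,0],[0,0,0]]}' -0.2 25 | grep -E "width|grasp"; python3 m.py
python3 -m jog '{"linear":[[-0.003,0,0],[-0.003,0,0],[0,0,0]],"angular":[[0,0,0],[0,0,0],[0,0,0]]}' -0.14 25 | grep -E "width|grasp"; python3 m.py
```

```text
width: 0.401
grasp_force: 8.3
[-1.1000e+00  6.3600e+00 -1.3000e-01  4.6466e+02  2.1838e+02  7.8040e+01] 15.1833
width: 0.433
grasp_force: 8.1
[ -1.65   7.76  -0.65 464.63 217.86  78.07] 15.6333
```

```bash

python3 -m jog '{"linear":[[0,0,0],[0,0,0],[0,0,0]],"angular":[[0,0,0],[0,0,0],[0,0,0]]}' -0.09 25 | grep -E "width|grasp"; python3 m.py
python3 -m jog '{"linear":[[-0.002,0,0],[0,0,0],[0,0,0]],"angular":[[0,0,0],[0,0,0],[0,0,0]]}' -0.04 25 | grep -E "width|grasp"; python3 m.py
```

```text
width: 0.456
grasp_force: 7.6
[-2.0800e+00  5.5100e+00 -1.7000e-01  4.6445e+02  2.1765e+02  7.7980e+01] 16.0833
width: 0.485
grasp_force: 7.2
[-1.9300e+00  4.7500e+00 -1.5000e-01  4.6429e+02  2.1734e+02  7.7900e+01] 16.5333
```

```bash

python3 -m jog '{"linear":[[-0.005,-0.004,0],[0,0,0],[0,0,0]],"angular":[[0,0,0],[0,0,0],[0,0,0]]}' 0.0 25 | grep -E "width|grasp"; python3 m.py
python3 -m jog '{"linear":[[-0.005,-0.004,0],[0,0,0],[0,0,0]],"angular":[[0,0,0],[0,0,0],[0,0,0]]}' 0.04 25 | grep -E "width|grasp"; python3 m.py
```

```text
width: 0.503
grasp_force: 7.2
[-2.3000e+00  5.7200e+00 -4.0000e-02  4.6401e+02  2.1696e+02  7.7970e+01] 16.9833
width: 0.522
grasp_force: 6.6
[-4.8000e-01  5.4800e+00 -3.1000e-01  4.6391e+02  2.1659e+02  7.8090e+01] 17.4333
```

```bash

python3 -m jog '{"linear":[[-0.004,0,0],[0,0,0],[0,0,0]],"angular":[[0,0,0],[0,0,0],[0,0,0]]}' 0.08 25 | grep -E "width|grasp"; python3 m.py
python3 -m jog '{"linear":[[-0.003,0,0],[0,0,0],[0,0,0]],"angular":[[0,0,0],[0,0,0],[0,0,0]]}' 0.11 25 | grep -E "width|grasp"; python3 m.py
python3 -m jog '{"linear":[[-0.002,0,0],[0,0,0],[0,0,0]],"angular":[[0,0,0],[0,0,0],[0,0,0]]}' 0.14 25 | grep -E "width|grasp"; python3 m.py
```

```text
width: 0.54
grasp_force: 6.3
[ 1.0000e-01  5.7600e+00 -1.7000e-01  4.6408e+02  2.1623e+02  7.8160e+01] 17.8833
width: 0.553
grasp_force: 5.9
[ 5.0000e-02  5.4700e+00 -3.6000e-01  4.6412e+02  2.1591e+02  7.8180e+01] 18.3333
width: 0.57
grasp_force: 5.7
[ 1.4400e+00  4.7500e+00 -2.0000e-01  4.6391e+02  2.1558e+02  7.8060e+01] 18.7833
```

```bash

python3 -m jog '{"linear":[[-0.004,0.002,0],[0,0,0],[0,0,0]],"angular":[[0,0,0],[0,0,0],[0,0,0]]}' 0.17 25 | grep -E "width|grasp"; python3 m.py
python3 -m jog '{"linear":[[-0.003,0,0],[0,0,0],[0,0,0]],"angular":[[0,0,0],[0,0,0],[0,0,0]]}' 0.20 25 | grep -E "width|grasp"; python3 m.py
```

```text
width: 0.587
grasp_force: 5.7
[8.2000e-01 5.3100e+00 1.1000e-01 4.6384e+02 2.1510e+02 7.7950e+01] 19.2333
width: 0.599
grasp_force: 4.2
[3.7000e-01 3.6400e+00 1.9000e-01 4.6373e+02 2.1474e+02 7.7890e+01] 19.6833
```

```bash

python3 -m jog '{"linear":[[-0.006,0,0],[0,0,0],[0,0,0]],"angular":[[0,0,0],[0,0,0],[0,0,0]]}' 0.22 25 | grep -E "width|grasp"; python3 m.py
python3 -m jog '{"linear":[[-0.004,0,0],[0,0,0],[0,0,0]],"angular":[[0,0,0],[0,0,0],[0,0,0]]}' 0.24 25 | grep -E "width|grasp"; python3 m.py
```

```text
width: 0.61
grasp_force: 0.2
[-4.4000e-01 -2.0000e-01 -3.0000e-01  4.6358e+02  2.1397e+02  7.7830e+01] 20.1333
width: 0.622
grasp_force: 0.0
[-1.1000e-01  2.1000e-01 -3.2000e-01  4.6377e+02  2.1380e+02  7.7940e+01] 20.5833
```

```bash
python3 - <<'E'
from h import *
import pickle
s=snap('top');d=snap('side');w=snap('wrist');pickle.dump((s,d,w),open('s5.pkl','wb'))
st=monitor.state();print(st['contact_force'],st['ft_torque'],st['width'],st['grasp_force'])
z=lambda i,a,b,c,e,f:cv2.resize(i['image'][a:b,c:e,::-1],None,fx=f,fy=f,interpolation=cv2.INTER_CUBIC)
o=np.zeros((600,800,3),np.uint8)
for im,x,y in((z(d,180,260,220,320,3),0,0),(z(w,240,400,180,440,1.5),400,0),(z(s,250,295,240,340,8),0,240)):
    h,w=im.shape[:2];h=min(h,600-y);w=min(w,800-x);o[y:y+h,x:x+w]=im[:h,:w]
cv2.imwrite('pics/z5.png',o)
E
```

```text
[0.30473436 0.21821028 0.53567709] [-0.15217799  0.03286765 -0.0332215 ] 0.6208864406362683 0.0
```

View pics/z5.png

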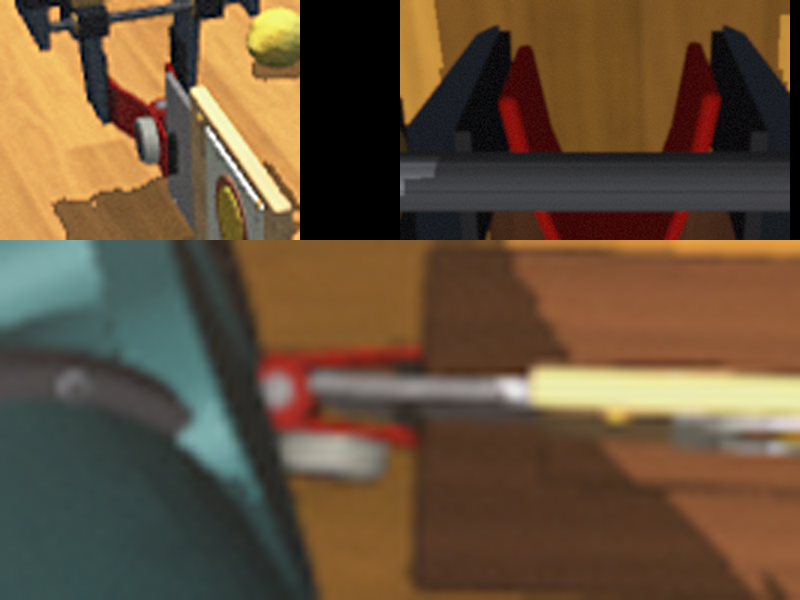

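The clip is clamped on the wing with no grip force left, and the stand hasn't moved. I'll open the gripper and retreat upward.

```bash

python3 -m jog '{"linear":[[0,0,0],[0,0,0],[0,0,0],[0,0,0],[0,0,0],[0,0,0]],"angular":[[0,0,0],[0,0,0],[0,0,0],[0,0,0],[0,0,0],[0,0,0]]}' 0.95
python3 -m jog '{"linear":[[0,0,-0.05],[0,0,-0.1],[0,0,-0.15],[0,0,-0.2],[0.1,0,-0.3],[0.2,0,-0.3],[0.3,0,-0.2],[0.3,0,0],[0.3,0,0],[0.2,0,0],[0,0,0],[0,0,0]],"angular":[[0,0,0],[0,0,0],[0,0,0],[0,0,0],[0,0,0],[0,0,0],[0,0,0],[0,0,0],[0,0,0],[0,0,0],[0,0,0],[0,0,0]]}'
python3 - <<'E'
from h import *
s=snap('top');d=snap('side')
z=lambda i,a,b,c,e,f:cv2.resize(i['image'][a:b,c:e,::-1],None,fx=f,fy=f,interpolation=cv2.INTER_CUBIC)
o=np.zeros((600,800,3),np.uint8)
for im,x,y in((z(d,190,330,220,350,3),400,0),(z(s,245,295,240,340,4),0,0)):
    h,w=im.shape[:2];h=min(h,600-y);w=min(w,800-x);o[y:y+h,x:x+w]=im[:h,:w]
cv2.imwrite('pics/z6.png',o)
E
```

```text
time: 21.23
tcp_pos: [463.8, 213.8, 77.9]
orientation: [-0.0, 0.721, 0.693, 0.0]
contact_force: [-0.0, 0.8, 0.6]
width: 0.97
grasp_force: 0.0
time: 22.23
tcp_pos: [469.0, 354.3, 208.6]
orientation: [0.0, 0.72, 0.694, 0.0]
contact_force: [-0.3, -1.1, 0.4]
width: 0.973
grasp_force: 0.0
```

View pics/z6.png

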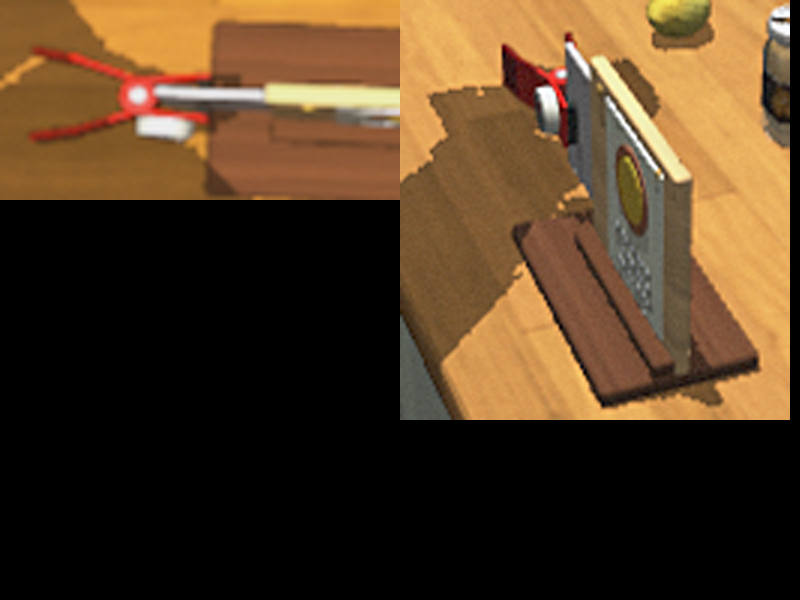

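The picture shows the clip level on the wing with the dial facing front. The hinge is at (137,95) and the wing tip at (153,95) in the top crop. I'll check the seating depth numerically.

```bash
python3 - <<'E'
from h import *
import pickle
s=snap('top')
S5=pickle.load(open('s5.pkl','rb'))[0];S4=pickle.load(open('s4.pkl','rb'))[0];S3=pickle.load(open('s3.pkl','rb'))[1]
for n,i in(('3',S3),('4',S4),('5',S5),('now',s)):
    im=i['image'].astype(int);lo,hi=(250,262) if n=='3' else (268,282)
    sub=im[262:276,lo:hi]
    print(n);print(sub.min(2)[4:11]);
    r=(sub[...,0]-sub[...,1]); print('redrow',r[4:9].sum(0))
E
```

```text
3
[[ 30  30  33  30  33  34  32  31  27  28  25  29]
 [ 35  30  32  58 100 104  68  36  28  23  26  35]
 [ 35  31  74 114 143 144 108  56  34  29  27  36]
 [ 32  33  97 137 150 151 123  70  37  32  24  34]
 [ 33  32  86 133 148 148 117  62  37  31  30  38]
 [ 34  35  58  99 115 113  84  47  38  32  42  42]
 [ 33  30  31  46  53  44  39  37  27  29  38  42]]
redrow [350 537 436 297 205 196 327 507 530 359 191 177]
4
[[ 45  39  31  28  32  33  34  33  34  32  40  60  67  67]
 [ 42  36  32  27  34  58  61  45  35  30  85 115 119 117]
 [ 39  37  32  34  93 124 124  98  57  33  90 117 121 126]
 [ 41  37  34  45 121 152 153 139  93  37  55  71  80  91]
 [ 40  39  35  65 125 149 150 143  98  38  34  29  49  61]
 [ 40  40  36  59 104 140 135 110  71  37  31  35  41  51]
 [ 39  40  40  37  61  96  92  64  48  35  29  39  47  42]]
redrow [  2 146 434 521 349 258 258 319 454 533 311 128  67  53]
5
[[ 41  41  40  42  49  66  88  75  45  34  46  81  95  91]
 [ 40  40  40  38  70 112 135 129  88  39  84 123 134 134]
 [ 38  40  41  41  77 129 151 152 112  45  79 109 119 120]
 [ 44  39  39  39  61 123 150 143 102  49  42  60  75  82]
 [ 53  41  39  38  38  94 121 108  68  39  34  32  49  61]
 [ 58  39  40  37  40  50  66  56  40  37  28  24  37  49]
 [ 79  49  39  39  39  41  38  36  36  31  28  27  32  32]]
redrow [-13   3   6   6 101 149 136 178 369 557 377 135  52  48]
now
[[ 41  40  46  58  84 108 142 122  72  61  73 140 163 154]
 [ 39  36  52  66 142 197 219 214 148  68 148 216 228 225]
 [ 37  36  57  71 189 233 236 236 191  87 139 192 206 209]
 [ 40  35  60  72 176 229 236 230 174  90  67  85 108 118]
 [ 40  36  61  76 112 172 204 182 122  79  62  31  52  70]
 [ 40  36  48  71  79  83 108 102  82  71  45  25  33  52]
 [ 38  36  32  52  66  77  80  76  74  56  36  30  30  30]]
redrow [205 344 703 775 461 222 121 166 448 736 546 194  52  45]
```

```bash
python3 -c "
from h import *
print(workorder.job_done())"
```

```text
the job is handed in; nothing more can be done
None
```

The red timer is clipped on the wing about halfway up, level and dial to the front, and the job is handed in; camera and force readings suggest the start button is fully in, though it was hidden from view, and the stand did not visibly move.

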